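# Chopping board from the slanted draining rack into the board dryer

### The job

Slide the blue chopping board up out of the slanted draining rack by its top edge, stand it upright in the slot of the grey board dryer, and press it down until the dryer's stiff orange carriage is all the way down. Leave the white board standing in the rack, do not shift the honey jar or the salt shaker, and let go of the blue board at the end.

Things in the scene. Friction and masses are not known exactly. Their poses are not given: they have to be found in the camera images.
- rack: fixed slanted draining rack, wooden rails 200 (x) by 112 mm (y); origin: centre of underside. Three 13 mm slots at x = -48, 0, +48 mm between steel rods at y = +-45 mm lean 28 degrees from vertical, tops towards its -x (the robot); 80 mm deep along the lean, floor at z = 24 mm, rod tops at 95 mm. Middle slot empty; blue and white board in the outer two, either way round
- board_blue: loose blue plastic chopping board with white groove line, 160 g: 9 mm thick (x), 150 wide (y), 140 tall (z). Origin: middle of its bottom edge; z points up along it to the top edge, x is square to its faces. Stands in an outer slot of the rack, leaning 28 degrees, the upper 60 mm free above the rods; either face may be in front in the dryer
- board_white: smaller white plastic chopping board, 9 x 130 x 105 mm, origin and axes as for the blue one, standing in the other outer slot of the rack; it stays there
- dryer: grey board dryer, fixed: block 74 mm (x) by 194 mm (y) by 70 mm high, with one upright slot in its top. Origin: centre of its underside, z up. The slot is 14 mm wide (x) and 159 mm long (y), centred, its mouth bevelled 5 mm all round
- slot_mouth (a point): centre of the dryer's slot mouth, 70 mm above the worktop; axes as the dryer's
- carriage (a joint): orange carriage in the dryer's slot under the board's bottom edge; an orange lug at each end of the dryer moves with it. 0 m = up (its top 38 mm above the worktop, 32 mm below the slot's mouth), 0.018 = all the way down (top at 20 mm). Stiff: about 9 N push it down, the board's weight does not; it stays where it is left
- honey_jar: honey jar with yellow lid, 64 mm across, 87 mm high, loose, between rack and dryer near the worktop's front edge; origin: centre of its underside
- salt_shaker: grey salt shaker, 44 mm across, 90 mm high, loose, between rack and dryer near the worktop's front edge; origin: centre of its underside

How it is judged:
By the outcome, as a careful person would: the job done as asked, in the order asked, and still so for the second after the job is handed in, with the robot touching nothing.
It also fails if it takes over 50 s, if anything falls off the work surface, if the arm or the gripper's body presses on something with over 40 N, if the wrist force passes 120 N, or if a joint passes its speed limit or range.

### The arm

A 6-joint arm with a two-finger parallel gripper is mounted at the origin on a cart in front of the work surface, level with it; the furniture and walls round the work are solid. World frame = base frame: x ahead of the robot, y to its left, z up, the work surface at z = 0. Lengths are in m, angles in rad, forces in N, time in s.
With the tool pointing down it reaches from about 0.275 to 0.975 m from the base axis. Payload 8.4 kg.
Tool frame: the origin (TCP) lies at the very end of the fingers, on their centre line; the grasp point (between the pads) lies 19 mm behind it; z points along the fingers, y is the line along which they close (so a half turn about z gives the same grasp; the last joint's range is limited). The gripper opens to 92 mm and grips with 3 to 60 N. Pads are 20 mm wide; open, the fingers measure 128 mm over their backs; the gripper's body (75 mm by 189 mm) begins 69 mm behind the grasp point.
Start: joints at [1.346, 0.353, 1.633, -0, 1.155, -0.002], TCP at [0.138, 0.61, 0.215] pointing down, gripper open.
Joint ranges: [-2.63, 2.63], [-0.92, 2.1], [0.06, 2.66], [-1.3, 4.44], [0, 2.69], [-3.02, 3.02]. Speed limits (rad/s): [2.22, 2.22, 2.79, 3.14, 3.14, 3.14].

### API

Orientations are given as a unit quaternion [x, y, z, w].
In Python, from rig import read_state, capture, calibration, hand_in, search_frame, silhouettes, tip_of gives the robot as it stands.
- The arm moves only by the shell command python3 -m inch 'ROWS' [FORCE]. ROWS is a JSON object of lists of equal length, an entry for each row: "delta_pos": the shift along the tool's x, y, z normalised to -1 to 1, where 1 is 10 cm, a list of three; "twist": the turn, a rotation vector about the tool's x, y, z normalised to -1 to 1, where 1 is 90 degrees, a list of three; "fingers": the opening, from 0 (shut) to 1 (fully open). A call has 1 to 12 rows; each row is the pose to reach, as a shift and turn from the pose commanded when the call began, along the tool's axes at that moment; what a row does not reach only later rows make up. A row lasts 1/12 s, in which the tool goes at most 41.7 mm and 7.16 degrees, less where a joint would pass 70% of its speed; a pose out of reach is approached as far as the arm can. A call with a number of a shift or a turn outside -1 to 1 is refused whole. A call with a gripper value outside its range is refused whole. The fingers move at their own pace and stop on an object; FORCE is the grip in N (left out, the last holds). Time passes only in rows, so rows that repeat a pose let the fingers close. It gives the time, the measured TCP pose, the force, the opening and the grip force at its end, in the units of the state.
- read_state(): the state, without advancing time (a new reading comes with each control period).
- capture(name): name is "scene" or "top"; returns (picture, depth): 384x512x3 uint8, red, green, blue; 384x512 float32, m along the optical axis (not along the pixel's ray), 0 where there is no reading.
- calibration(name): a dict with "fx", "fy", "cx", "cy" (pixels), "rvec" (rotation vector, rad) and "tvec" (3), from world to camera coordinates, as OpenCV has them. Camera axes: x right, y down, z forward; pixel columns grow to the right and rows downward; lengths in m; the calibration is good to about 2 mm. A picture is of the moment at which its call begins. calibration takes no time and is no camera call.
- hand_in(): hands the job in; it is judged then, once.
Trained networks look in the newest picture that a camera, given by its name, has taken for a name from the list of things; names that differ only in an ending like _2 or _b are one class to them, and where a whole thing is asked for, a point or a joint stands for the part that bears it (a point fixed in the world has none). Each returns a list of dicts, best first, with "score" (0 to 1); they miss things now and then, are a little off and sometimes report something else, mostly with a low value. They report only what shows in the picture. A call takes as long as a camera call.
- search_frame(camera, thing): "box" ([centre column, centre row, width, height] in pixels, round what is visible of it).
- silhouettes(camera, thing): "mask" (384x512 bool, what is visible of it) and "box" ([centre column, centre row, width, height] in pixels, round what is visible of it).
- tip_of(camera, thing): "location" ([row, column] in pixels: a listed point, or the origin of a listed thing).
The state is a dict: "t": time; "joint_positions": joint angles; "joint_velocities": joint speeds; "effort": joint torques, N m; "position": TCP position; "tool_rot": TCP orientation; "force": force on the tool from outside, world axes, zero at the start; "wrist_torque": the same for the moment, N m; "finger_gap": finger opening in m; "grip_force": force on a finger pad.
Only numpy, scipy, OpenCV 4.12 (cv2) and the standard library are available. Lean on these libraries where they do the work, as an engineer would, in place of code of your own. Each camera call takes 0.05 s, during which the arm holds its last target. There are 200 camera calls.

## Working session

There is one attempt and no reset: what is moved stays moved. The work goes in short steps, Python scripts to look and compute and a shell command to move; the robot and the scene stay as the last step left them, time stands still between calls to the robot, and variables do not carry over. Pictures are saved under pics/ and viewed, at most 10 in all, crops included, and the job is handed in when it is done.

```bash
ls; mkdir -p pics
cat > h.py <<'E'
import numpy as np, cv2
from scipy.spatial.transform import Rotation as R
from rig import *
np.set_printoptions(precision=4,suppress=True)
def cam(n):
    c=calibration(n); K=np.array([[c['fx'],0,c['cx']],[0,c['fy'],c['cy']],[0,0,1]]); M=cv2.Rodrigues(np.array(c['rvec'],float))[0]
    return K,M,np.array(c['tvec'],float)
def cloud(n,depth):
    K,M,t=cam(n); v,u=np.mgrid[:384,:512]
    P=np.stack([(u-K[0,2])/K[0,0]*depth,(v-K[1,2])/K[1,1]*depth,depth],-1)
    return (P-t)@M
def proj(n,X):
    K,M,t=cam(n); p=(np.atleast_2d(X)@M.T+t)@K.T; return p[:,:2]/p[:,2:]
E
python3 - <<'E'
from h import *
ims=[]
for n in('scene','top'):
    im,d=capture(n); ims.append(im); W=cloud(n,d)
    np.savez(f'{n}.npz',im=im,d=d,W=W)
    K,M,t=cam(n); print(n,'campos',-M.T@t,'axis',M[2], K[0,0])
    for th in('rack','board_blue','board_white','dryer','honey_jar','salt_shaker','carriage'):
        s=silhouettes(n,th)
        for q in s[:2]:
            m=q['mask']&(d>0); w=W[m]
            if len(w): print(th,round(q['score'],2),np.round(q['box']),m.sum(),'med',np.median(w,0),'lo',np.percentile(w,2,axis=0),'hi',np.percentile(w,98,axis=0))
    for th in('slot_mouth','board_blue','dryer','rack'):
        print('tip',th,[(round(q['score'],2),q['location'],W[int(q['location'][0]),int(q['location'][1])]) for q in tip_of(n,th)[:2]])
    cv2.imwrite(f'pics/{n}0.png',im[...,::-1])
s=read_state();print(s['t'],s['position'],s['tool_rot'],s['force'],s['finger_gap'])
E
```

```text
pics
scene campos [0.4089 1.0233 0.7329] axis [ 0.0821 -0.8387 -0.5383] 378.8228369337269
rack 0.91 [251. 273.  81.  68.] 1593 med [0.4801 0.3607 0.0179] lo [ 0.3966  0.262  -0.0009] hi [0.5931 0.4027 0.1001]
board_blue 0.88 [243. 264.  36.  82.] 1519 med [0.5043 0.3496 0.0997] lo [0.4644 0.2622 0.0213] hi [0.5502 0.4118 0.1482]
board_blue 0.31 [254. 151.  36.  38.] 917 med [ 0.5385 -0.3175  0.0551] lo [ 0.482  -0.5203 -0.0008] hi [ 0.5976 -0.2565  0.0717]
board_white 0.92 [276. 262.  33.  68.] 1033 med [0.4198 0.3297 0.0795] lo [0.388  0.253  0.0261] hi [0.4557 0.381  0.1173]
board_white 0.57 [244. 264.  35.  79.] 1427 med [0.5032 0.351  0.0999] lo [0.466  0.2663 0.0289] hi [0.5476 0.4115 0.1482]
dryer 0.62 [255. 152.  34.  33.] 829 med [ 0.5384 -0.3101  0.0575] lo [ 0.4857 -0.4408  0.0066] hi [ 0.5913 -0.2562  0.0718]
honey_jar 0.67 [273. 217.  24.  35.] 605 med [0.4386 0.1065 0.0629] lo [0.4106 0.0606 0.0054] hi [0.4685 0.1163 0.0877]
salt_shaker 0.72 [273. 187.  10.  22.] 226 med [ 0.4485 -0.0653  0.0491] lo [ 0.431  -0.0782  0.01  ] hi [ 0.4658 -0.0573  0.0877]
tip slot_mouth [(
[... 907 characters left out ...]
ker 0.66 [276. 212.  17.  16.] 180 med [ 0.4426 -0.0798  0.0822] lo [ 0.4265 -0.0971  0.0326] hi [ 0.4601 -0.0627  0.0928]
carriage 0.43 [357. 173.  33.  12.] 15 med [ 0.5457 -0.3436  0.0346] lo [ 0.5423 -0.3546  0.0298] hi [ 0.5594 -0.2811  0.0404]
tip slot_mouth [(0.78, [174.0, 377.4], array([ 0.5434, -0.3667,  0.0666]))]
tip board_blue [(0.87, [175.4, 133.8], array([0.5426, 0.3317, 0.0336])), (0.17, [213.6, 275.5], array([ 0.4319, -0.0762,  0.0578]))]
tip dryer [(0.91, [179.3, 370.5], array([ 0.5284, -0.3454,  0.0695]))]
tip rack [(0.59, [192.7, 135.5], array([0.4972, 0.3311, 0.0036]))]
1.2 [0.1381 0.6095 0.2146] [ 0.1112  0.9938 -0.      0.    ] [0.0256 0.3793 1.086 ] 0.09213438775695544
```

Run:
```python
from h import *
T=np.load('top.npz')
im=T['im']; c=cv2.resize(im[140:250,90:430],None,fx=2.35,fy=2.35,interpolation=cv2.INTER_CUBIC)
S=np.load('scene.npz')['im']; a=cv2.resize(S[115:325,190:320],None,fx=1.5,fy=1.5)
a=cv2.resize(S[215:315,210:310],(330,330),interpolation=cv2.INTER_CUBIC); b=cv2.resize(S[120:220,220:320],(330,330),interpolation=cv2.INTER_CUBIC)
o=np.zeros((c.shape[0]+330,800,3),np.uint8); o[:c.shape[0],:c.shape[1]]=c[:,:800]; o[c.shape[0]:,:330]=a; o[c.shape[0]:,340:670]=b
cv2.imwrite('pics/a.png',o[...,::-1])
# board fit: top view, blue mask
for n in('top','scene'):
    T=np.load(n+'.npz'); W=T['W']; hsv=cv2.cvtColor(T['im'],cv2.COLOR_RGB2HSV)
    m=(hsv[...,0]>95)&(hsv[...,0]<130)&(hsv[...,1]>110)&(T['d']>0)&(W[...,2]>.06)&(W[...,2]<.17)&(W[...,1]>.2)&(W[...,0]>.4)
    P=W[m]; c=np.median(P,0)
    for _ in range(4):
        u,s,vt=np.linalg.svd(P-P.mean(0),full_matrices=False); r=(P-P.mean(0))@vt[2]; P=P[abs(r)<.004]
    print(n,m.sum(),len(P),'normal',vt[2],'mean',P.mean(0),'ymin/max',np.percentile(P[:,1],[1,99]),'zmax',np.percentile(P[:,2],99))
    top=P[P[:,2]>.125]; print('upper', top.mean(0), np.percentile(top[:,1],[1,99]))
    mm=(hsv[...,0]>5)&(hsv[...,0]<20)&(hsv[...,1]>150)&(W[...,1]<-.2)&(W[...,1]>-.6)
    print('orange',mm.sum(),W[mm].mean(0) if mm.any() else '')
    # dryer top
    q=(T['d']>0)&(abs(W[...,2]-.07)<.006)&(W[...,1]<-.2)&(W[...,1]>-.5)&(W[...,0]>.42)&(W[...,0]<.66)
    xy=(W[q][:,:2]*1000).astype(np.float32); print('dryer',q.sum(),cv2.minAreaRect(xy))
```

```text
top 614 43 normal [ 0.1103 -0.0125  0.9938] mean [0.5029 0.3283 0.1231] ymin/max [0.262  0.3921] zmax 0.1296607674248456
upper [0.4865 0.3501 0.127 ] [0.2673 0.3927]
orange 1414 [ 0.3037 -0.3022 -0.4329]
dryer 1453 ((537.8245239257812, -360.67633056640625), (195.15016174316406, 76.44483184814453), 75.29379272460938)
scene 1462 148 normal [-0.0505 -0.0119 -0.9987] mean [0.6699 0.356  0.1019] ymin/max [0.2675 0.4387] zmax 0.1148463491940412<stdin>:16: RuntimeWarning: Mean of empty slice.
  ret = um.true_divide(
Traceback (most recent call last):
IndexError: index -1 is out of bounds for axis 0 with size 0
```

View pics/a.png

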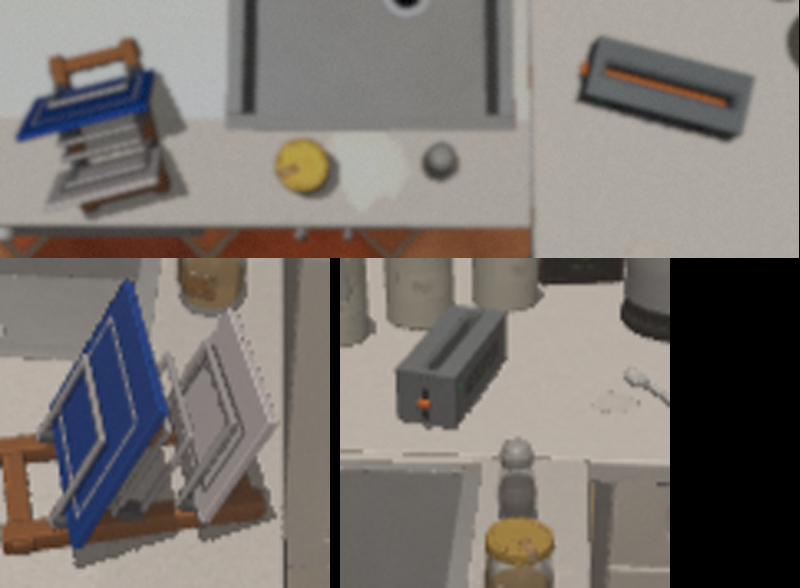

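```bash
cat > fit.py <<'E'
from h import *
from scipy.optimize import minimize
def hullmask(n,X):
    im=np.zeros((384*4,512*4),np.uint8); p=cv2.convexHull(((proj(n,X)+.5)*4).astype(np.float32)).astype(int); cv2.fillPoly(im,[p],1)
    return cv2.resize(im*255,(512,384),interpolation=cv2.INTER_AREA)/255.
def box(c,dims,Rm,z0=0):
    s=np.array([[i,j,k] for i in(-.5,.5) for j in(-.5,.5) for k in(0,1)])*dims; return c+s@Rm.T
def hull_of(m):
    m=m.astype(np.uint8); k,l,st,_=cv2.connectedComponentsWithStats(m); 
    keep=np.isin(l,[i for i in range(1,k) if st[i,4]>15]); pts=np.argwhere(keep)[:,::-1].astype(np.int32)
    o=np.zeros((384,512),np.uint8); cv2.fillPoly(o,[cv2.convexHull(pts)],1); return o
def fit(masks,model,p0,step):
    f=lambda p:-sum(np.minimum(a,b).sum()/np.maximum(a,b).sum() for n,a in masks.items() for b in[hullmask(n,model(p))])
    for _ in range(3):
        sx=np.vstack([p0]+[np.array(p0)+np.eye(len(p0))[i]*step[i] for i in range(len(p0))])
        r=minimize(f,p0,method='Nelder-Mead',options=dict(initial_simplex=sx,maxiter=400,xatol=1e-5,fatol=1e-5)); p0=r.x
    return r.x,-r.fun
E
python3 - <<'E'
from fit import *
d={n:np.load(n+'.npz') for n in('scene','top')}
bm={};dm={}
for n in d:
    hsv=cv2.cvtColor(d[n]['im'],cv2.COLOR_RGB2HSV); m=(hsv[...,0]>105)&(hsv[...,0]<125)&(hsv[...,1]>130)
    q=np.zeros_like(m); 
    if n=='scene': q[215:315,215:270]=1
    else: q[160:205,95:160]=1
    bm[n]=hull_of(m&q); print(n,(m&q).sum(),bm[n].sum())
def board(p): return box(np.array(p[:3]),[.009,.15,.14],(R.from_euler('z',p[3])*R.from_euler('y',p[4])).as_matrix())
for fixed in(0,1):
  for nn in(('scene','top'),('scene',),('top',)):
    if fixed: mod=lambda p:board([p[0],p[1],.026,p[2],-np.radians(28)]); p0=[.545,.33,-.0]; st=[.01,.01,.1]
    else: mod=board; p0=[.545,.33,.026,0,-.49]; st=[.01,.01,.005,.1,.05]
    if not fixed and len(nn)==1: continue
    p,s=fit({n:bm[n] for n in nn},mod,p0,st); print('board',fixed,nn,p,s)
# dryer
for n in d:
    r=silhouettes(n,'dryer') if 0 else None
im,_=capture('scene'); a=silhouettes('scene','dryer')[0]['mask']; capture('top'); b=silhouettes('top','dryer')[0]['mask']
W=d['top']['W']
def dry(p): return box(np.array([p[0],p[1],0]),[.074,.194,.07],R.from_euler('z',p[2]).as_matrix())
for nn,ms in(('both',dict(scene=hull_of(a),top=hull_of(b))),('top',dict(top=hull_of(b))),('scene',dict(scene=hull_of(a)))):
    print('dryer',nn,fit(ms,dry,[.538,-.36,-.257],[.01,.01,.1]))
# orange slot strip top view
hsv=cv2.cvtColor(d['top']['im'],cv2.COLOR_RGB2HSV); m=(hsv[...,0]>5)&(hsv[...,0]<18)&(hsv[...,1]>120); q=np.zeros_like(m); q[150:205,330:420]=1
pts=np.argwhere(m&q)[:,::-1]; print('orange px',len(pts))
K,M,t=cam('top'); C=-M.T@t
ray=(np.c_[(pts-K[:2,2])/[K[0,0],K[1,1]],np.ones(len(pts))])@M; g=C+ray*((.038-C[2])/ray[:,2])[:,None]
xy=(g[:,:2]).astype(np.float32); print(cv2.minAreaRect(xy*1000), xy.mean(0))
E
```

```text
scene 1125 1568
top 536 865
board 0 ('scene', 'top') [ 0.5401  0.3374  0.0178  0.245  -0.4634] 1.8350651334749855
board 1 ('scene', 'top') [0.5403 0.3412 0.2419] 1.7722891471223092
board 1 ('scene',) [0.5413 0.3455 0.2358] 0.9328004778298249
board 1 ('top',) [0.5387 0.3411 0.2835] 0.8746694660161359
dryer both (array([ 0.5394, -0.361 , -0.27  ]), np.float64(1.8839618312078614))
dryer top (array([ 0.5383, -0.3602, -0.2595]), np.float64(0.9676756596759732))
dryer scene (array([ 0.5418, -0.3622, -0.2703]), np.float64(0.939978989237999))
orange px 177
((544.4885864257812, -347.345703125), (181.8640594482422, 13.599757194519043), 77.45670318603516) [ 0.5427 -0.355 ]
```

Run:
```python
from fit import *
out=[]
for n,(r0,r1,c0,c1) in dict(top=(150,235,90,175),scene=(215,315,205,305)).items():
    T=np.load(n+'.npz'); im=T['im']; s=600/(r1-r0)*.66
    c=cv2.resize(im[r0:r1,c0:c1],(396,396),interpolation=cv2.INTER_CUBIC); f=np.array([396/(c1-c0),396/(r1-r0)])
    for p,col in(([.5401,.3374,.0178,.245,-.4634],(255,0,0)),([.5403,.3412,.026,.2419,-.4887],(0,255,0))):
        X=box(np.array(p[:3]),[.009,.15,.14],(R.from_euler('z',p[3])*R.from_euler('y',p[4])).as_matrix())
        q=((proj(n,X)+.5-[c0,r0])*f).astype(int)
        for i in range(8):
            for j in range(i): 
                if bin(i^j).count('1')==1: cv2.line(c,tuple(map(int,q[i])),tuple(map(int,q[j])),col,1)
    out.append(c)
cv2.imwrite('pics/b.png',np.hstack(out)[...,::-1])
```

```text
(no output)
```

View pics/b.png

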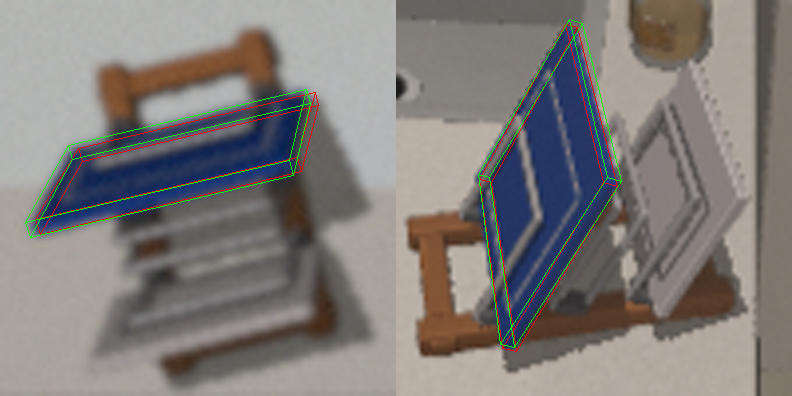

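```bash
cat > plan.py <<'E'
from h import *
from scipy.spatial.transform import Slerp
BO=np.array([.5403,.3412,.025]); BR=R.from_euler('z',.242)*R.from_euler('y',-np.radians(28))
FLIP=R.from_matrix(np.array([[0,1,0],[1,0,0],[0,0,-1]]).T)  # tool: y=board x, z=-board z
def tool_of(Rb): 
    m=Rb.as_matrix(); return R.from_matrix(np.c_[m[:,1],m[:,0],-m[:,2]])
def now():
    s=read_state(); return np.array(s['position']),R.from_quat(s['tool_rot']),s
def rel(p0,r0,p1,r1): return r0.inv().apply(p1-p0)/.1,(r0.inv()*r1).as_rotvec()/(np.pi/2)
def segs(p1,r1,N):
    p0,r0,_=now(); sl=Slerp([0,1],R.concatenate([r0,r1])); pp,rr=p0,r0
    for k in range(1,N+1):
        q=p0+(p1-p0)*k/N; r=sl(k/N); d,t=rel(pp,rr,q,r); print('seg',k,'d',np.round(d,3),'tw',np.round(t,4)); pp,rr=q,r
E
python3 - <<'E'
from plan import *
d=BR.apply([0,0,1]); r=tool_of(BR); print(r.as_matrix())
segs(BO+d*.26,r,5)
E
```

```text
[[-0.2396  0.8572  0.4558]
 [ 0.9709  0.2116  0.1125]
 [ 0.      0.4695 -0.8829]]
seg 1 d [-0.685 -0.455 -0.08 ] tw [-0.0557 -0.0344  0.1379]
seg 2 d [-0.77  -0.29  -0.073] tw [-0.0557 -0.0344  0.1379]
seg 3 d [-0.817 -0.112 -0.048] tw [-0.0557 -0.0344  0.1379]
seg 4 d [-0.823  0.069 -0.005] tw [-0.0557 -0.0344  0.1379]
seg 5 d [-0.788  0.242  0.052] tw [-0.0557 -0.0344  0.1379]
```

```bash
python3 -m inch '{"delta_pos":[[-0.17,-0.11,-0.02],[-0.34,-0.23,-0.04],[-0.51,-0.34,-0.06],[-0.685,-0.455,-0.08]],"twist":[[-0.014,-0.009,0.034],[-0.028,-0.017,0.069],[-0.042,-0.026,0.103],[-0.0557,-0.0344,0.1379]],"fingers":[0.9,0.8,0.7,0.65]}'
python3 -m inch '{"delta_pos":[[-0.19,-0.07,-0.02],[-0.38,-0.14,-0.04],[-0.58,-0.22,-0.06],[-0.77,-0.29,-0.073]],"twist":[[-0.014,-0.009,0.034],[-0.028,-0.017,0.069],[-0.042,-0.026,0.103],[-0.0557,-0.0344,0.1379]],"fingers":[0.65,0.65,0.65,0.65]}'
python3 -m inch '{"delta_pos":[[-0.2,-0.03,-0.01],[-0.41,-0.06,-0.02],[-0.61,-0.08,-0.04],[-0.817,-0.112,-0.048]],"twist":[[-0.014,-0.009,0.034],[-0.028,-0.017,0.069],[-0.042,-0.026,0.103],[-0.0557,-0.0344,0.1379]],"fingers":[0.65,0.65,0.65,0.65]}'
python3 -m inch '{"delta_pos":[[-0.2,0.02,0],[-0.41,0.03,0],[-0.61,0.05,0],[-0.823,0.069,-0.005]],"twist":[[-0.014,-0.009,0.034],[-0.028,-0.017,0.069],[-0.042,-0.026,0.103],[-0.0557,-0.0344,0.1379]],"fingers":[0.65,0.65,0.65,0.65]}'
python3 -m inch '{"delta_pos":[[-0.2,0.06,0.01],[-0.39,0.12,0.03],[-0.59,0.18,0.04],[-0.788,0.242,0.052],[-0.788,0.242,0.052]],"twist":[[-0.014,-0.009,0.034],[-0.028,-0.017,0.069],[-0.042,-0.026,0.103],[-0.0557,-0.0344,0.1379],[-0.0557,-0.0344,0.1379]],"fingers":[0.65,0.65,0.65,0.65,0.65]}'
python3 - <<'E'
from plan import *
d=BR.apply([0,0,1]); r=tool_of(BR)
p,q,s=now(); print(s['t'],p,BO+d*.26,s['joint_positions'],s['force'],s['finger_gap'])
segs(BO+d*.17,r,1); segs(BO+d*.101,r,2)
E
```

```text
t: 1.73
position: [0.1953, 0.5494, 0.2226]
tool_rot: [0.219, 0.974, 0.041, 0.032]
force: [-0.4, -0.1, -0.1]
finger_gap: 0.0674
grip_force: 0.0
t: 2.07
position: [0.2522, 0.4897, 0.2309]
tool_rot: [0.322, 0.941, 0.081, 0.063]
force: [0.8, -0.4, -0.1]
finger_gap: 0.0597
grip_force: 0.0
t: 2.4
position: [0.309, 0.4304, 0.239]
tool_rot: [0.421, 0.894, 0.12, 0.093]
force: [0.1, 0.6, -0.0]
finger_gap: 0.0597
grip_force: 0.0
t: 2.73
position: [0.3655, 0.3708, 0.2468]
tool_rot: [0.514, 0.835, 0.156, 0.122]
force: [1.7, -0.6, 0.9]
finger_gap: 0.0596
grip_force: 0.0
t: 3.15
position: [0.4226, 0.3101, 0.2547]
tool_rot: [0.6, 0.763, 0.191, 0.15]
force: [0.4, 0.3, -0.1]
finger_gap: 0.0596
grip_force: 0.0
3.15 [0.4226 0.3101 0.2547] [0.4218 0.3119 0.2546] [ 0.8041 -0.0548  2.1283 -0.4094  0.6872  0.835 ] [ 0.4275  0.2537 -0.1284] 0.05957378422807175
seg 1 d [ 0.022 -0.005  0.899] tw [ 0.0007  0.0013 -0.0024]
seg 1 d [ 0.012 -0.003  0.795] tw [ 0.0004  0.0007 -0.0012]
seg 2 d [ 0.011 -0.002  0.795] tw [ 0.0004  0.0007 -0.0012]
```

```bash
python3 -m inch '{"delta_pos":[[0,0,0.2],[0.01,0,0.4],[0.02,0,0.6],[0.02,-0.005,0.8],[0.022,-0.005,0.9],[0.022,-0.005,0.9]],"twist":[[0,0,0],[0,0,0],[0,0,0],[0,0,-0.002],[0,0.001,-0.002],[0,0.001,-0.002]],"fingers":[0.65,0.65,0.65,0.65,0.65,0.65]}'
python3 - <<'E'
from plan import *
d=BR.apply([0,0,1])
out=[]
p,q,s=now(); g=p
X=np.array([g, g+q.apply([0,.03,0]), g-q.apply([0,.03,0]), BO+d*.14])
for n,(r0,r1,c0,c1) in dict(top=(150,235,90,175),scene=(195,315,195,315)).items():
    im,dp=capture(n); c=cv2.resize(im[r0:r1,c0:c1],(396,396),interpolation=cv2.INTER_CUBIC); f=396/(r1-r0)
    for k,u in enumerate((proj(n,X)+.5-[c0,r0])*f): cv2.circle(c,tuple(map(int,u)),4,[(255,0,0),(255,255,0),(255,255,0),(0,255,0)][k],1)
    out.append(c)
cv2.imwrite('pics/c.png',np.hstack(out)[...,::-1])
print(s['force']); segs(BO+d*.101,tool_of(BR),1)
E
```

```text
t: 3.65
position: [0.4614, 0.3239, 0.1729]
tool_rot: [0.597, 0.765, 0.189, 0.149]
force: [-0.4, -0.1, -0.2]
finger_gap: 0.0598
grip_force: 0.0
[-0.4464 -0.1196 -0.2058]
seg 1 d [-0.025  0.006  0.692] tw [-0.0004 -0.0007  0.0022]
```

View pics/c.png

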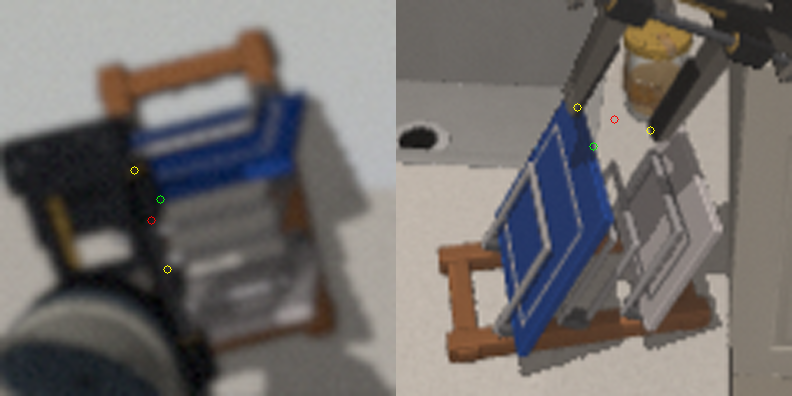

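```bash
python3 -m inch '{"delta_pos":[[0,0,0.12],[-0.01,0,0.24],[-0.02,0,0.36],[-0.02,0.005,0.48],[-0.02,0.005,0.6],[-0.025,0.005,0.69],[-0.025,0.005,0.69]],"twist":[[0,0,0],[0,0,0],[0,0,0],[0,0,0.002],[0,0,0.002],[0,0,0.002],[0,0,0.002]],"fingers":[0.65,0.65,0.65,0.65,0.65,0.65,0.65]}'
python3 -m inch '{"delta_pos":[[0,0,0],[0,0,0],[0,0,0],[0,0,0],[0,0,0],[0,0,0],[0,0,0],[0,0,0],[0,0,0]],"twist":[[0,0,0],[0,0,0],[0,0,0],[0,0,0],[0,0,0],[0,0,0],[0,0,0],[0,0,0],[0,0,0]],"fingers":[0.5,0.4,0.3,0.2,0.1,0.0,0.0,0.0,0.0]}' 15
python3 - <<'E'
from plan import *
p,q,s=now(); print(p,s['force'],s['wrist_torque'],s['finger_gap'],s['grip_force'], np.linalg.norm(p-BO))
E
```

```text
t: 4.33
position: [0.4948, 0.3303, 0.115]
tool_rot: [0.598, 0.764, 0.192, 0.149]
force: [-2.4, -0.8, 4.8]
finger_gap: 0.0595
grip_force: 2.4
t: 5.08
position: [0.4948, 0.33, 0.1146]
tool_rot: [0.598, 0.764, 0.191, 0.149]
force: [3.2, 0.4, 0.6]
finger_gap: 0.0092
grip_force: 15.0
[0.4948 0.33   0.1146] [3.1931 0.3568 0.556 ] [-0.3022 -0.3156  0.0182] 0.009181581166718078 14.966422766447067 0.10107009559971163
```

```bash
python3 -m inch '{"delta_pos":[[0,0,0],[0,0,-0.1],[0,0,-0.2],[0,0,-0.3],[0,0,-0.4],[0,0,-0.5],[0,0,-0.6],[0,0,-0.6]],"twist":[[0,0,0],[0,0,0],[0,0,0],[0,0,0],[0,0,0],[0,0,0],[0,0,0],[0,0,0]],"fingers":[0,0,0,0,0,0,0,0]}' 45
python3 -m inch '{"delta_pos":[[0,0,-0.15],[0,0,-0.3],[0,0,-0.45],[0,0,-0.6],[0,0,-0.75],[0,0,-0.9],[0,0,-0.9]],"twist":[[0,0,0],[0,0,0],[0,0,0],[0,0,0],[0,0,0],[0,0,0],[0,0,0]],"fingers":[0,0,0,0,0,0,0]}'
python3 - <<'E'
from plan import *
p,q,s=now(); print(p,s['force'],s['finger_gap'],s['grip_force'],s['joint_positions'])
out=[]
for n,(r0,r1,c0,c1) in dict(top=(120,240,70,190),scene=(155,315,175,335)).items():
    im,dp=capture(n); out.append(cv2.resize(im[r0:r1,c0:c1],(396,396),interpolation=cv2.INTER_CUBIC))
cv2.imwrite('pics/d.png',np.hstack(out)[...,::-1])
Rd=R.from_euler('z',-.264); r=tool_of(Rd)
P=np.array([.539,-.361,0.32]); 
W=[np.array([.44,.25,.32]),np.array([.48,-.06,.32]),P]
segs(np.array([.50,.1,.33]),tool_of(R.from_euler('z',.0)),4)
E
```

```text
t: 5.75
position: [0.4668, 0.3232, 0.1688]
tool_rot: [0.598, 0.764, 0.192, 0.149]
force: [1.9, 0.7, 0.5]
finger_gap: 0.0087
grip_force: 45.0
t: 6.33
position: [0.4253, 0.3126, 0.2479]
tool_rot: [0.598, 0.764, 0.191, 0.149]
force: [0.4, -0.3, -0.7]
finger_gap: 0.0088
grip_force: 45.0
[0.4253 0.3126 0.2479] [ 0.4283 -0.3123 -0.6947] 0.00875868084104659 44.991050362586975 [ 0.8    -0.0405  2.1317 -0.4112  0.6667  0.8342]
seg 1 d [-0.56   0.146 -0.161] tw [ 0.0773 -0.0096  0.0378]
seg 2 d [-0.553  0.159 -0.171] tw [ 0.0773 -0.0096  0.0378]
seg 3 d [-0.546  0.17  -0.183] tw [ 0.0773 -0.0096  0.0378]
seg 4 d [-0.539  0.179 -0.196] tw [ 0.0773 -0.0096  0.0378]
```

View pics/d.png

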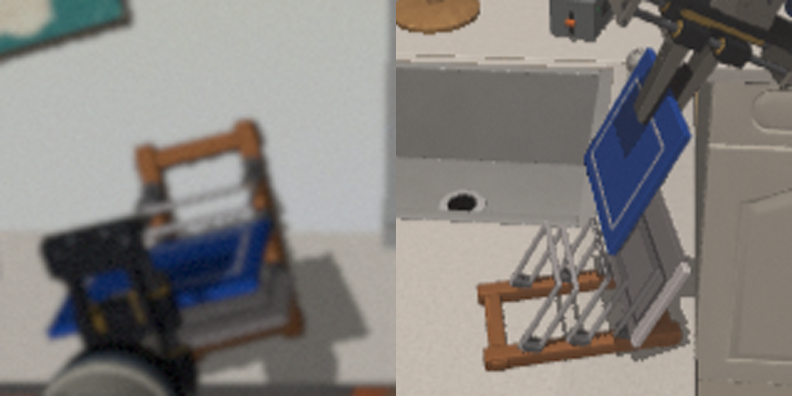

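```bash
python3 -m inch '{"delta_pos":[[-0.11,0.03,-0.03],[-0.22,0.06,-0.06],[-0.33,0.09,-0.1],[-0.45,0.12,-0.13],[-0.56,0.146,-0.161]],"twist":[[0.015,-0.002,0.008],[0.03,-0.004,0.015],[0.046,-0.006,0.023],[0.062,-0.008,0.03],[0.0773,-0.0096,0.0378]],"fingers":[0,0,0,0,0]}'
python3 -m inch '{"delta_pos":[[-0.11,0.03,-0.03],[-0.22,0.06,-0.07],[-0.33,0.1,-0.1],[-0.44,0.13,-0.14],[-0.553,0.159,-0.171]],"twist":[[0.015,-0.002,0.008],[0.03,-0.004,0.015],[0.046,-0.006,0.023],[0.062,-0.008,0.03],[0.0773,-0.0096,0.0378]],"fingers":[0,0,0,0,0]}'
python3 -m inch '{"delta_pos":[[-0.11,0.03,-0.04],[-0.22,0.07,-0.07],[-0.33,0.1,-0.11],[-0.44,0.14,-0.15],[-0.546,0.17,-0.183]],"twist":[[0.015,-0.002,0.008],[0.03,-0.004,0.015],[0.046,-0.006,0.023],[0.062,-0.008,0.03],[0.0773,-0.0096,0.0378]],"fingers":[0,0,0,0,0]}'
python3 -m inch '{"delta_pos":[[-0.11,0.04,-0.04],[-0.22,0.07,-0.08],[-0.32,0.11,-0.12],[-0.43,0.14,-0.16],[-0.539,0.179,-0.196]],"twist":[[0.015,-0.002,0.008],[0.03,-0.004,0.015],[0.046,-0.006,0.023],[0.062,-0.008,0.03],[0.0773,-0.0096,0.0378]],"fingers":[0,0,0,0,0]}'
python3 - <<'E'
from plan import *
p,q,s=now(); print(p,q.as_matrix(),s['force'],s['finger_gap'],s['grip_force'],s['joint_positions'])
segs(np.array([.539,-.361,0.30]),tool_of(R.from_euler('z',-.264)),5)
E
```

```text
t: 6.85
position: [0.4445, 0.2585, 0.2661]
tool_rot: [0.63, 0.755, 0.142, 0.111]
force: [0.4, -0.0, -1.6]
finger_gap: 0.0089
grip_force: 45.0
t: 7.27
position: [0.4633, 0.2055, 0.2871]
tool_rot: [0.659, 0.742, 0.095, 0.074]
force: [0.2, -1.1, -1.2]
finger_gap: 0.0084
grip_force: 45.0
t: 7.68
position: [0.4821, 0.1524, 0.3081]
tool_rot: [0.685, 0.726, 0.047, 0.037]
force: [0.2, 0.4, -2.2]
finger_gap: 0.009
grip_force: 45.0
t: 8.1
position: [0.5006, 0.0992, 0.3289]
tool_rot: [0.708, 0.707, -0.001, -0.001]
force: [0.2, 0.4, -1.2]
finger_gap: 0.0087
grip_force: 45.0
[0.5006 0.0992 0.3289] [[ 0.0016  1.     -0.0031]
 [ 1.     -0.0016 -0.0008]
 [-0.0008 -0.0031 -1.    ]] [ 0.1701  0.3851 -1.2329] 0.008705529688476097 44.99083936214447 [ 0.1929  0.0782  1.7277 -0.0002  1.339   0.1945]
seg 1 d [-0.92   0.079  0.058] tw [-0.0004  0.0002  0.0334]
seg 2 d [-0.915  0.127  0.058] tw [-0.0004  0.0002  0.0334]
seg 3 d [-0.907  0.174  0.058] tw [-0.0004  0.0002  0.0334]
seg 4 d [-0.897  0.222  0.058] tw [-0.0004  0.0002  0.0334]
seg 5 d [-0.884  0.268  0.058] tw [-0.0004  0.0002  0.0334]
```

```bash
python3 -m inch '{"delta_pos":[[-0.18,0.02,0.01],[-0.37,0.03,0.02],[-0.55,0.05,0.03],[-0.74,0.06,0.05],[-0.92,0.08,0.058]],"twist":[[0,0,0.007],[0,0,0.013],[0,0,0.02],[0,0,0.027],[0,0,0.0334]],"fingers":[0,0,0,0,0]}'
python3 -m inch '{"delta_pos":[[-0.18,0.02,0.01],[-0.37,0.05,0.02],[-0.55,0.08,0.03],[-0.74,0.1,0.05],[-0.915,0.127,0.058]],"twist":[[0,0,0.007],[0,0,0.013],[0,0,0.02],[0,0,0.027],[0,0,0.0334]],"fingers":[0,0,0,0,0]}'
python3 -m inch '{"delta_pos":[[-0.18,0.03,0.01],[-0.36,0.07,0.02],[-0.54,0.1,0.03],[-0.73,0.14,0.05],[-0.907,0.174,0.058]],"twist":[[0,0,0.007],[0,0,0.013],[0,0,0.02],[0,0,0.027],[0,0,0.0334]],"fingers":[0,0,0,0,0]}'
python3 -m inch '{"delta_pos":[[-0.18,0.04,0.01],[-0.36,0.09,0.02],[-0.54,0.13,0.03],[-0.72,0.18,0.05],[-0.897,0.222,0.058]],"twist":[[0,0,0.007],[0,0,0.013],[0,0,0.02],[0,0,0.027],[0,0,0.0334]],"fingers":[0,0,0,0,0]}'
python3 -m inch '{"delta_pos":[[-0.18,0.05,0.01],[-0.35,0.11,0.02],[-0.53,0.16,0.03],[-0.7,0.21,0.05],[-0.88,0.268,0.058],[-0.88,0.268,0.058]],"twist":[[0,0,0.007],[0,0,0.013],[0,0,0.02],[0,0,0.027],[0,0,0.0334],[0,0,0.0334]],"fingers":[0,0,0,0,0,0]}'
python3 - <<'E'
from fit import *
from plan import *
p,q,s=now(); print(p,q.as_matrix(),s['force'],s['finger_gap'],s['grip_force'],s['joint_positions'])
out=[]
c0,Rd=np.array([.539,-.361,0]),R.from_euler('z',-.264)
Rb=R.from_matrix(q.as_matrix()[:,[1,0,2]]*[1,1,-1])
D=box(c0,[.074,.194,.07],Rd.as_matrix()); S=box(c0,[.014,.159,.07],Rd.as_matrix()); B=box(p+q.apply([0,0,.101]),[.009,.15,.14],Rb.as_matrix())
for n,(r0,r1,c0_,c1) in dict(top=(110,230,310,430),scene=(60,190,190,320)).items():
    im,dp=capture(n); np.savez(n+'1.npz',im=im,d=dp); f=396/(r1-r0); c=cv2.resize(im[r0:r1,c0_:c1],(396,396),interpolation=cv2.INTER_CUBIC)
    for X,col in((D,(0,255,0)),(S,(255,255,0)),(B,(255,0,0))):
        u=((proj(n,X)+.5-[c0_,r0])*f).astype(int)
        for i in range(8):
            for j in range(i):
                if bin(i^j).count('1')==1: cv2.line(c,tuple(map(int,u[i])),tuple(map(int,u[j])),col,1)
    out.append(c)
cv2.imwrite('pics/e.png',np.hstack(out)[...,::-1])
E
```

```text
t: 8.52
position: [0.5081, 0.0068, 0.3226]
tool_rot: [0.726, 0.688, -0.001, -0.001]
force: [0.7, 0.4, -1.6]
finger_gap: 0.0088
grip_force: 45.0
t: 8.93
position: [0.5159, -0.0853, 0.3168]
tool_rot: [0.744, 0.668, -0.001, -0.001]
force: [-0.5, 0.2, -1.4]
finger_gap: 0.0085
grip_force: 45.0
t: 9.35
position: [0.5238, -0.1772, 0.3108]
tool_rot: [0.761, 0.649, -0.001, -0.001]
force: [0.7, -0.5, -1.4]
finger_gap: 0.0092
grip_force: 45.0
t: 9.77
position: [0.5316, -0.2692, 0.3048]
tool_rot: [0.778, 0.629, -0.001, -0.001]
force: [0.7, -0.1, -2.1]
finger_gap: 0.0086
grip_force: 45.0
t: 10.27
position: [0.5398, -0.3631, 0.3003]
tool_rot: [0.794, 0.607, -0.0, 0.0]
force: [-1.1, 1.2, -2.3]
finger_gap: 0.0089
grip_force: 45.0
[ 0.5398 -0.3631  0.3003] [[ 0.262   0.9651 -0.0004]
 [ 0.9651 -0.262  -0.0006]
 [-0.0007 -0.0002 -1.    ]] [-1.1074  1.162  -2.3315] 0.008861204244607485 44.99101996421814 [-0.594   0.3289  1.4769 -0.0008  1.3358 -0.3287]
```

View pics/e.png

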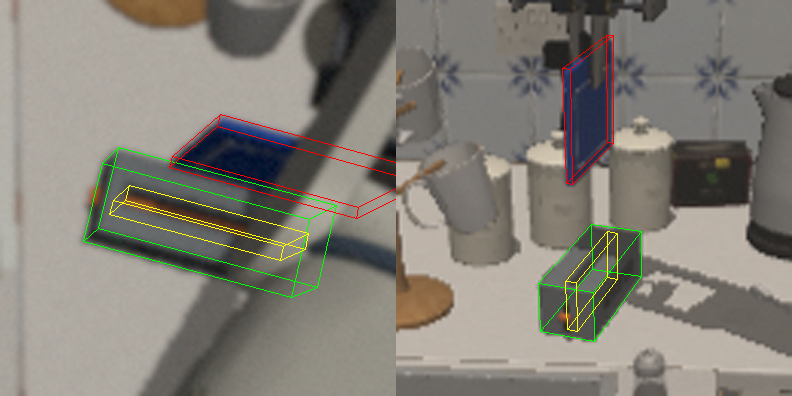

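```bash
python3 -m inch '{"delta_pos":[[0.01,0,0.2],[0.02,0,0.4],[0.02,-0.005,0.6],[0.02,-0.005,0.8],[0.02,-0.005,0.95],[0.02,-0.005,1.0],[0.02,-0.005,1.0]],"twist":[[0,0,0],[0,0,0],[0,0,0],[0,0,0],[0,0,0],[0,0,0],[0,0,0]],"fingers":[0,0,0,0,0,0,0]}' 50
python3 - <<'E'
from fit import *
from plan import *
p,q,s=now(); print(p,s['force'],s['wrist_torque'])
out=[]
c0,Rd=np.array([.539,-.361,0]),R.from_euler('z',-.264)
Rb=R.from_matrix(q.as_matrix()[:,[1,0,2]]*[1,1,-1])
D=box(c0,[.074,.194,.07],Rd.as_matrix()); B=box(p+q.apply([0,0,.101]),[.009,.15,.14],Rb.as_matrix())
for n,(r0,r1,c0_,c1) in dict(top=(130,210,330,410),scene=(90,180,205,295)).items():
    im,dp=capture(n); f=396/(r1-r0); c=cv2.resize(im[r0:r1,c0_:c1],(396,396),interpolation=cv2.INTER_CUBIC)
    for X,col in((D,(0,255,0)),(B,(255,0,0))):
        u=((proj(n,X)+.5-[c0_,r0])*f).astype(int)
        for i in range(8):
            for j in range(i):
                if bin(i^j).count('1')==1: cv2.line(c,tuple(map(int,u[i])),tuple(map(int,u[j])),col,1)
    out.append(c)
cv2.imwrite('pics/f.png',np.hstack(out)[...,::-1])
E
```

```text
t: 10.95
position: [0.5394, -0.3564, 0.2002]
tool_rot: [0.793, 0.609, -0.0, -0.001]
force: [-0.3, -0.3, -1.5]
finger_gap: 0.0086
grip_force: 50.0
[ 0.5394 -0.3564  0.2002] [-0.3202 -0.2916 -1.5007] [-0.0568  0.142   0.0308]
```

View pics/f.png

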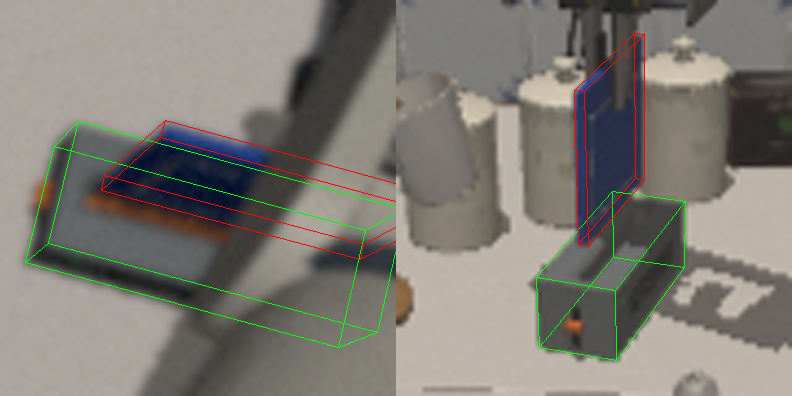

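```bash
python3 -m inch '{"delta_pos":[[-0.02,0.005,0],[-0.045,0.01,0.05],[-0.045,0.01,0.1],[-0.045,0.01,0.16],[-0.045,0.01,0.22],[-0.045,0.01,0.28],[-0.045,0.01,0.28]],"twist":[[0,0,0.001],[0,0,0.002],[0,0,0.002],[0,0,0.002],[0,0,0.002],[0,0,0.002],[0,0,0.002]],"fingers":[0,0,0,0,0,0,0]}' 60
python3 -m inch '{"delta_pos":[[0,0,0.04],[0,0,0.08],[0,0,0.12],[0,0,0.16],[0,0,0.2],[0,0,0.2]],"twist":[[0,0,0],[0,0,0],[0,0,0],[0,0,0],[0,0,0],[0,0,0]],"fingers":[0,0,0,0,0,0]}'
python3 -c "
from plan import *
p,q,s=now(); print(p,s['force'],s['wrist_torque'])"
```

```text
t: 11.63
position: [0.539, -0.3615, 0.1717]
tool_rot: [0.794, 0.607, -0.0, -0.001]
force: [-0.1, -0.5, -1.6]
finger_gap: 0.0088
grip_force: 60.0
t: 12.13
position: [0.5394, -0.3617, 0.1525]
tool_rot: [0.794, 0.607, 0.0, -0.001]
force: [-0.4, 0.0, -1.1]
finger_gap: 0.0083
grip_force: 60.0
[ 0.5394 -0.3617  0.1525] [-0.361   0.0098 -1.1066] [-0.0611  0.1184 -0.05  ]
```

```bash
python3 -m inch '{"delta_pos":[[0,0,0.04],[0,0,0.08],[0,0,0.12],[0,0,0.16],[0,0,0.18],[0,0,0.18]],"twist":[[0,0,0],[0,0,0],[0,0,0],[0,0,0],[0,0,0],[0,0,0]],"fingers":[0,0,0,0,0,0]}' 60
python3 -m inch '{"delta_pos":[[0,0,0.02],[0,0,0.04],[0,0,0.06],[0,0,0.08],[0,0,0.1],[0,0,0.1]],"twist":[[0,0,0],[0,0,0],[0,0,0],[0,0,0],[0,0,0],[0,0,0]],"fingers":[0,0,0,0,0,0]}'
```

```text
t: 12.63
position: [0.54, -0.362, 0.1356]
tool_rot: [0.794, 0.607, 0.0, 0.0]
force: [0.4, 0.7, 2.5]
finger_gap: 0.0086
grip_force: 60.0
t: 13.13
position: [0.54, -0.362, 0.1259]
tool_rot: [0.794, 0.607, 0.0, 0.0]
force: [-0.1, 1.8, 5.0]
finger_gap: 0.0088
grip_force: 60.0
```

```bash
python3 -m inch '{"delta_pos":[[0,0,0.015],[0,0,0.03],[0,0,0.045],[0,0,0.06],[0,0,0.06]],"twist":[[0,0,0],[0,0,0],[0,0,0],[0,0,0],[0,0,0]],"fingers":[0,0,0,0,0]}' 60
python3 -m inch '{"delta_pos":[[0,0,0.01],[0,0,0.02],[0,0,0.02]],"twist":[[0,0,0],[0,0,0],[0,0,0]],"fingers":[0,0,0]}'
```

```text
t: 13.55
position: [0.5405, -0.3621, 0.1223]
tool_rot: [0.794, 0.607, 0.001, 0.001]
force: [-4.9, 6.1, 22.4]
finger_gap: 0.0087
grip_force: 60.0
t: 13.8
position: [0.5406, -0.3622, 0.1222]
tool_rot: [0.794, 0.607, 0.001, 0.001]
force: [-7.7, 7.9, 36.9]
finger_gap: 0.0086
grip_force: 60.1
```

```bash
python3 -m inch '{"delta_pos":[[0,0,-0.02],[0,0,-0.04],[0,0,-0.04],[0,0,-0.04]],"twist":[[0,0,0],[0,0,0],[0,0,0],[0,0,0]],"fingers":[0,0,0,0]}' 20
python3 -m inch '{"delta_pos":[[0,0,0],[0,0,0],[0,0,0],[0,0,0],[0,0,0],[0,0,0]],"twist":[[0,0,0],[0,0,0],[0,0,0],[0,0,0],[0,0,0],[0,0,0]],"fingers":[0.1,0.2,0.3,0.4,0.5,0.5]}'
python3 -m inch '{"delta_pos":[[0,0,-0.1],[0,0,-0.2],[0,0,-0.35],[0,0,-0.5],[0,0,-0.75],[0,0,-1],[0,0,-1]],"twist":[[0,0,0],[0,0,0],[0,0,0],[0,0,0],[0,0,0],[0,0,0],[0,0,0]],"fingers":[0.5,0.5,0.5,0.5,0.5,0.5,0.5]}'
python3 -m inch '{"delta_pos":[[0,-0.2,-0.2],[0,-0.4,-0.4],[0,-0.6,-0.6],[0,-0.8,-0.8],[0,-1,-1],[0,-1,-1]],"twist":[[0,0,0],[0,0,0],[0,0,0],[0,0,0],[0,0,0],[0,0,0]],"fingers":[0.5,0.5,0.5,0.5,0.5,0.5]}'
python3 - <<'E'
from fit import *
from plan import *
p,q,s=now(); print(s['t'],p,s['force'])
out=[]
c0,Rd=np.array([.539,-.361,0]),R.from_euler('z',-.264)
L=c0+Rd.apply(np.array([[0,.1,.02],[0,.1,.038]])); B=box(c0+[0,0,.02],[.009,.15,.14],Rd.as_matrix())
for n,(r0,r1,c0_,c1) in dict(top=(110,210,300,400),scene=(80,180,205,305)).items():
    im,dp=capture(n); f=396/(r1-r0); c=cv2.resize(im[r0:r1,c0_:c1],(396,396),interpolation=cv2.INTER_CUBIC)
    u=((proj(n,B)+.5-[c0_,r0])*f).astype(int)
    for i in range(8):
        for j in range(i):
            if bin(i^j).count('1')==1: cv2.line(c,tuple(map(int,u[i])),tuple(map(int,u[j])),(255,0,0),1)
    out.append(c)
    hs=lambda a:(lambda h:(h[...,0]>3)&(h[...,0]<18)&(h[...,1]>150))(cv2.cvtColor(a,cv2.COLOR_RGB2HSV))
    if n=='scene':
        for nm,a in(('before',np.load('scene.npz')['im']),('after',im)):
            z=hs(a); z[:150]=0; z[185:]=0; z[:,:235]=0; z[:,265:]=0; print(nm,np.argwhere(z).mean(0),z.sum())
        print('lug pred 20/38mm (col,row)',proj(n,L))
    for th in('board_white','honey_jar','salt_shaker'):
        a=silhouettes(n,th); print(n,th,[(round(k['score'],2),np.round(k['box'])) for k in a[:1]])
cv2.imwrite('pics/g.png',np.hstack(out)[...,::-1])
E
```

```text
t: 14.13
position: [0.5403, -0.3621, 0.1222]
tool_rot: [0.794, 0.607, 0.001, 0.0]
force: [-0.6, 4.2, 9.5]
finger_gap: 0.0089
grip_force: 20.0
t: 14.63
position: [0.5396, -0.362, 0.1211]
tool_rot: [0.794, 0.607, 0.0, -0.0]
force: [0.2, -0.6, -0.0]
finger_gap: 0.0402
grip_force: 0.0
t: 15.22
position: [0.5422, -0.3637, 0.2283]
tool_rot: [0.794, 0.607, 0.002, 0.004]
force: [1.5, 0.1, 0.9]
finger_gap: 0.0458
grip_force: 0.0
t: 15.72
position: [0.442, -0.3361, 0.3265]
tool_rot: [0.795, 0.607, 0.001, 0.003]
force: [0.3, 0.4, 1.1]
finger_gap: 0.0458
grip_force: 0.0
15.7167 [ 0.442  -0.3361  0.3265] [0.3482 0.3515 1.1494]
top board_white [(0.8, array([136., 217.,  52.,  26.]))]
top honey_jar [(0.58, array([218., 213.,  26.,  26.]))]
top salt_shaker [(0.64, array([276., 211.,  15.,  16.]))]
before [163.5 245. ] 6
after [167.2857 245.    ] 7
lug pred 20/38mm (col,row) [[245.342  165.8647]
 [245.2286 161.7837]]
scene board_white [(0.56, array([280., 260.,  27.,  62.]))]
scene honey_jar [(0.87, array([275., 217.,  24.,  36.]))]
scene salt_shaker [(0.76, array([274., 186.,   9.,  25.]))]
```

View pics/g.png

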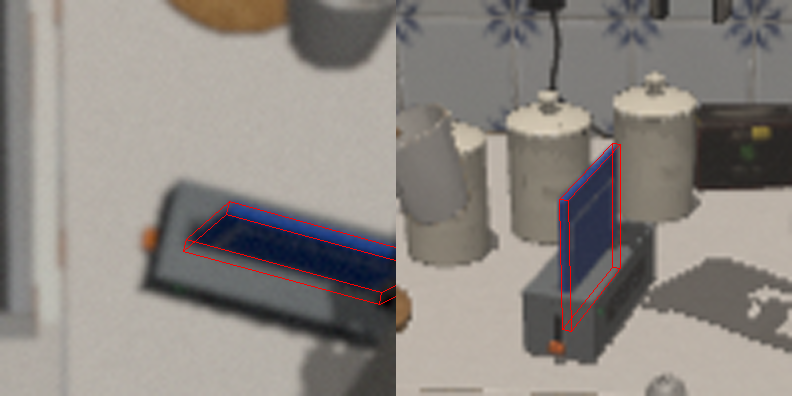

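Run:
```python
from h import *
out=[]
for n,R4 in dict(top=[(190,230,200,300),(195,245,105,165)],scene=[(170,240,250,300),(215,305,245,305)]).items():
    im,_=capture(n); o=np.load(n+'.npz')['im']
    for r0,r1,a,b in R4:
        A,B=[cv2.cvtColor(x[r0:r1,a:b],cv2.COLOR_RGB2GRAY).astype(np.float32) for x in(o,im)]
        print(n,(r0,a),'shift',cv2.phaseCorrelate(A,B,cv2.createHanningWindow(A.shape[::-1],cv2.CV_32F)),'mean|diff|',abs(A-B).mean())
    r0,r1,a,b=(180,250,100,300) if n=='top' else (165,315,200,310)
    for x in(o,im): out.append(cv2.resize(x[r0:r1,a:b],(380,280),interpolation=cv2.INTER_CUBIC))
cv2.imwrite('pics/k.png',np.vstack([np.hstack(out[:2]),np.hstack(out[2:])])[...,::-1])
```

```text
top (190, 200) shift ((0.055727467252694396, 0.08128398592371866), 0.9222854282855988) mean|diff| 2.8888013
top (195, 105) shift ((-0.0816269108551424, -0.03646483365010056), 0.9621441419919332) mean|diff| 2.8171406
scene (170, 250) shift ((-0.07598148275388894, -0.0029665864755870075), 1.002426178322898) mean|diff| 5.242857
scene (215, 245) shift ((-0.00398861243927584, -0.17831820527640474), 0.7585023136492128) mean|diff| 4.3577323
```

View pics/k.png

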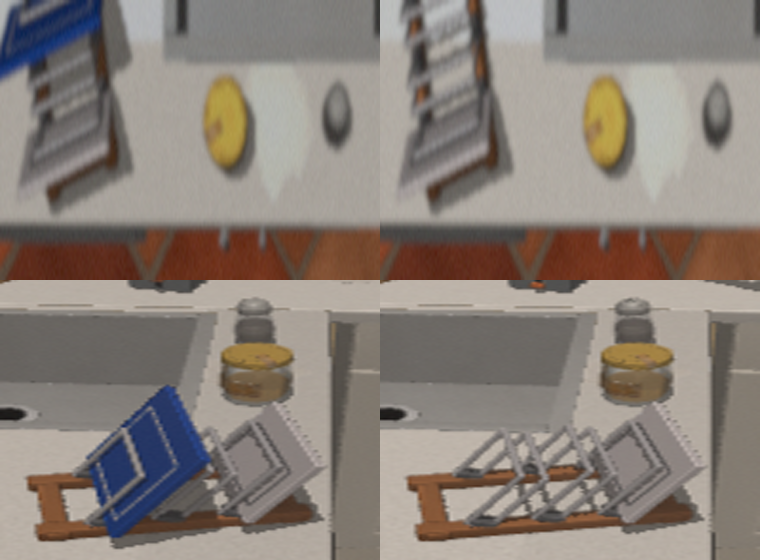

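The before-and-after pictures match. The jar (about 625,372), the shaker (about 633,310) and the white board (about 640,460) have not shifted, and the blue board is out of the rack.

```bash
python3 -c "
from rig import *
print(hand_in())"
```

```text
the job is handed in; nothing more can be done
None
```

The blue board is standing upright in the dryer and released, with the carriage pressed to its stop (force rose to about 37 N with no further travel); the white board, honey jar and salt shaker did not move, and the job was handed in at about 16 s.

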